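Lay a square snug around the corner of a returned laptop

ROBOT

A 7-joint arm with a two-finger parallel gripper is mounted at the origin on the work surface. World frame = base frame: x ahead of the robot, y to its left, z up, the work surface at z = 0. Lengths are in m, angles in rad, forces in N, time in s.
With the tool pointing down it reaches from about 0.425 to 0.925 m from the base axis. Payload 6.8 kg.
Tool frame: the origin (TCP) lies midway between the tips of the shut fingers; the grasp point (between the pads) lies r.grip_point_offset behind it (r.grip_point_offset is the distance from the TCP to the grasp point, in m); z points along the fingers, y is the direction in which the jaws open and shut (so a half turn about z gives the same grasp; the last joint's range is limited). The gripper opens to 85 mm and grips with 20 to 120 N. Pads are 22 mm wide; open, the fingers measure 114 mm over their backs; the gripper's body (76 mm by 85 mm) begins 54 mm behind the grasp point. The pads swing forward as they close: fully open they stand 13 mm farther back than shut.
Start: joints at [-1.225, 0.477, 0.022, 1.555, -0.011, 1.109, -0.083], TCP at [0.296, 0.607, 0.231] pointing down, gripper open.
Joint ranges: [-2.96, 2.96], [-0.34, 2.1], [-1.41, 1.46], [0.24, 2.44], [-1.37, 4.51], [0.17, 1.92], [-2.96, 2.96]. Speed limits (rad/s): [2.39, 2.39, 3.14, 3.14, 3.14, 3.14, 3.14].

INTERFACE

Orientations are given as a rotation vector (axis times angle).
In Python, from bench import r gives the robot as it stands. The module is installed in compiled form; this text tells all that it offers.
- The arm moves only by the tool play_rows, never from a script. Its argument "deltas" is a list of rows, each a list of 3 entries, a list of its own where there are three numbers: the finger opening in mm, from 0 to 85.4, then the shift along the tool's x, y, z in mm, then the turn, a rotation vector about the tool's x, y, z in rad. A call has 1 to 8 rows; each row is the pose to reach, as a shift and turn from the pose measured when the call began, along the tool's axes at that moment; what a row does not reach only later rows make up. A row lasts 1/8 s, in which the tool goes at most 62.5 mm and 10.7 degrees, less where a joint would pass 70% of its speed; a pose out of reach is approached as far as the arm can. A call with a gripper value outside its range is refused whole. The fingers move at their own pace and stop on an object; "squeeze" is the grip in N (left out, the last holds). Time passes only in rows, so rows that repeat a pose let the fingers close. It gives the time, the measured TCP pose, the force and the opening at its end, in the units of the state.
- r.get_obs(): the state, without advancing time (a new reading comes with each control period).
- r.grab_frame(name): name is "side" or "top" or "wrist"; returns (picture, depth): 384x512x3 uint8, red, green, blue; 384x512 float32, m along the optical axis (not along the pixel's ray), 0 where there is no reading.
- r.camera_model(name): a dict with "mtx" (3x3 intrinsics, pixels), "D" ([k1, k2, p1, p2, k3] as OpenCV has them; the pictures are not rectified), "rvec" (rotation vector, rad) and "tvec" (3), from world to camera coordinates, as OpenCV has them; the wrist camera has in their place "T_tool_cam" (4x4, takes a point from camera to tool coordinates, whose origin is the TCP and whose axes are the flange's). Camera axes: x right, y down, z forward; pixel columns grow to the right and rows downward; lengths in m; the calibration is good to about 2 mm. A picture is of the moment at which its call begins: read the wrist's pose just before it. camera_model takes no time and is no camera call.
- r.hand_in(): hands the job in, once; it reports no verdict.
The state is a dict: "clock": time; "joints": joint angles; "qvel": joint speeds; "tau": joint torques, N m; "tcp_pos": TCP position; "orientation": TCP orientation; "contact_force": force on the tool from outside, world axes, zero at the start; "moment": the same for the moment, N m; "grip_width": finger opening in m.
Only numpy, scipy, OpenCV 4.12 (cv2) and the standard library are available. Lean on these libraries where they do the work, as an engineer would, in place of code of your own. Each camera call takes 0.05 s, during which the arm holds its last target. There are 200 camera calls.

TASK

Check whether the casing of the dropped laptop is still true: without lifting the aluminium square off the desk, first push its long arm flush against the laptop's front edge and press it gently home for a moment, then slide the square along that edge until its short arm also lies flush and is pressed gently home for a moment against the laptop's left side. Leave it lying flush on both edges, let go, and do not shove the laptop along the desk or disturb the mug, the tin or the mobile phone.

Things in the scene. Friction and masses are not known exactly. Their poses are not given: they have to be found in the camera images.
- laptop: closed laptop, about 2.5 kg, loose on four rubber feet (a push of roughly 10 N slides it): 240 mm front to back, 340 mm wide, 34 mm high; upright faces start 3 mm above the desk. Origin at its front left corner, on the desk: x from front edge to back, y to the laptop's left, z up; it spans x 0 to 240, y -340 to 0 mm. Its front edge (x = 0) faces roughly towards the robot
- square: L-shaped dark grey aluminium square (hollow section) lying flat on the desk, 12 mm thick, about 0.22 kg, 1 to 2.5 N to slide. Origin at its INNER corner, on the underside; axes parallel to the laptop's (within 0.2 rad at the start). Long arm: x -30 to 0, y -220 to 30 mm; short arm: x 0 to 120, y 0 to 30 mm. Outer faces: x = -30 (250 mm long) and y = 30 mm (150 mm long). Centre of mass x 9, y -59 mm
- square_corner (a point): the square's inner corner, 6 mm above the underside; axes as the square's. It goes to the laptop's front left corner; at the start it is 50 to 90 mm out from the front edge and 40 to 80 mm out from the left side
- square_long_end (a point): end of the long arm's inner face (x = 0 of the square, goes against the laptop's front edge), 220 mm from the inner corner, half-way up the thickness
- square_short_end (a point): end of the short arm's inner face (y = 0 of the square, goes against the laptop's left side), 120 mm from the inner corner, half-way up the thickness
- mug: bystander: white mug 80 mm across, 95 mm high; origin at the centre of its underside
- tin: bystander: green tin 72 mm across, 130 mm high; origin at the centre of its underside
- phone: bystander: black mobile phone lying flat, 150 x 72 x 9 mm, long side along its x; origin at the centre of its underside

How it is judged:
On the way, in this order (a step that is already met when the one before it is completed fails the run):
1. the long arm is flush with the front edge (both ends within 2 mm) and pressed against it with more than 2 N, the short arm still more than 4 mm off the left side (x of square_corner in the frame of laptop between -0.002 and 0.004 m and x of square_long_end in the frame of laptop between -0.002 and 0.004 m and y of square_corner in the frame of laptop above 0.004 m and contact force between square and laptop above 2 N), for 0.1 s.
2. both arms are flush (within 2 mm at their ends) and the square is pressed against the laptop with more than 2 N (x of square_corner in the frame of laptop between -0.002 and 0.004 m and x of square_long_end in the frame of laptop between -0.002 and 0.004 m and y of square_corner in the frame of laptop between -0.004 and 0.002 m and y of square_short_end in the frame of laptop between -0.004 and 0.002 m and contact force between square and laptop above 2 N), for 0.1 s.
At the end, for the whole second after the job is handed in: the square lies flat on the desk, at rest, its long arm within 2 mm of the laptop's front edge and its short arm within 2 mm of the left side over their whole lengths, the laptop less than 6 mm from where it stood (x of square_corner in the frame of laptop between -0.002 and 0.004 m and x of square_long_end in the frame of laptop between -0.002 and 0.004 m and y of square_corner in the frame of laptop between -0.004 and 0.002 m and y of square_short_end in the frame of laptop between -0.004 and 0.002 m and height (world z) of square below 0.004 m and angle between square's own z axis and vertical below 0.02 rad and linear speed of square below 0.005 m/s and distance of laptop from where it was at the start of the episode below 0.006 m); the robot touches nothing.
It fails at once if the laptop is shoved more than 6 mm (distance of laptop from where it was at the start of the episode above 0.006 m).
It fails at once if the square is lifted more than 12 mm off the desk (height (world z) of square above 0.012 m).
It fails at once if the mug is moved more than 15 mm (distance of mug from where it was at the start of the episode above 0.015 m).
It fails at once if the tin is moved more than 15 mm (distance of tin from where it was at the start of the episode above 0.015 m).
It fails at once if the phone is moved more than 15 mm (distance of phone from where it was at the start of the episode above 0.015 m).
It also fails if it takes over 67 s, if anything falls off the work surface, if the arm or the gripper's body presses on something with over 40 N, if the wrist force passes 120 N, or if a joint passes its speed limit or range.

## Working session

There is one attempt and no reset: what is moved stays moved. The work goes in short steps, Python scripts to look and compute and a tool call to move; the robot and the scene stay as the last step left them, time stands still between calls to the robot, and variables do not carry over. Pictures are saved under pics/ and viewed, about 8 in all and at most 12, crops included, and the job is handed in when it is done.

Besides the shell and the picture viewer there is one more tool, called after "Emit:" as name(argument=value, ...), one argument or row to a line, values as JSON. play_rows: Moves the arm, as the interface text tells. Its arguments: {"type":"object","properties":{"deltas":{"type":"array"},"squeeze":{"type":"number"}},"required":["deltas"]}

```bash
mkdir -p pics
python3 - <<'E'
from bench import r
import cv2,numpy as np
o=r.get_obs()
for k in('clock','tcp_pos','orientation','contact_force','grip_width'):print(k,o[k])
print(r.grip_point_offset)
for n in('side','top','wrist'):
    im,d=r.grab_frame(n); np.savez(f'{n}0.npz',im=im,d=d)
    cv2.imwrite(f'pics/{n}0.png',im[:,:,::-1]); m=r.camera_model(n);print(n,m)
a=[np.load(f'{n}0.npz')['im'] for n in('side','top')]
E
```

```text
clock 0.0
tcp_pos [0.29566015 0.60614655 0.23032695]
orientation [-7.06643995e-01 -3.06081159e+00  2.84518860e-03]
contact_force [ 0.48562191 -0.12614091  0.4264811 ]
grip_width 0.08539884334405498
0.0187
side {'mtx': array([[364.63258919,   0.        , 259.99318925],
       [  0.        , 364.63258919, 198.55025787],
       [  0.        ,   0.        ,   1.        ]]), 'D': array([-0.00231991,  0.        ,  0.        ,  0.        ,  0.        ]), 'rvec': array([ 2.08073472, -0.79559981,  0.4335108 ]), 'tvec': array([-0.41936394,  0.25741267,  0.65186097])}
top {'mtx': array([[446.17861929,   0.        , 257.4060128 ],
       [  0.        , 446.17861929, 197.75381003],
       [  0.        ,   0.        ,   1.        ]]), 'D': array([-0.1643266,  0.       ,  0.       ,  0.       ,  0.       ]), 'rvec': array([ 2.14770359, -2.13738826,  0.15428841]), 'tvec': array([0.00346407, 0.57191171, 1.43918117])}
wrist {'mtx': array([[344.34315077,   0.        , 250.7023123 ],
       [  0.        , 344.34315077, 187.82118071],
       [  0.        ,   0.        ,   1.        ]]), 'D': array([-0.03850213,  0.        ,  0.        ,  0.        ,  0.        ]), 'T_tool_cam': array([[ 1.56714073e-04, -9.54382130e-01, -2.98587886e-01,
         7.52605641e-02],
       [ 9.99999662e-01,  3.90464090e-04, -7.23197222e-04,
        -2.01782248e-04],
       [ 8.06794352e-04, -2.98587672e-01,  9.54381869e-01,
        -1.43792981e-01],
       [ 0.00000000e+00,  0.00000000e+00,  0.00000000e+00,
         1.00000000e+00]])}
```

View pics/top0.png

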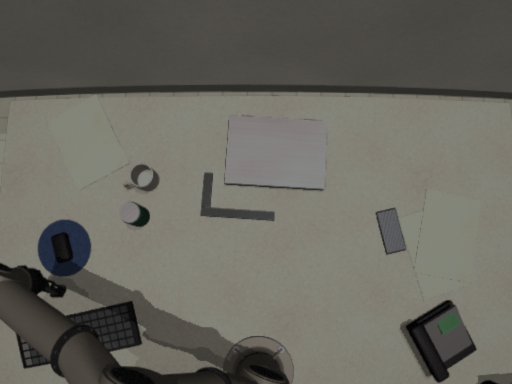

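View pics/side0.png

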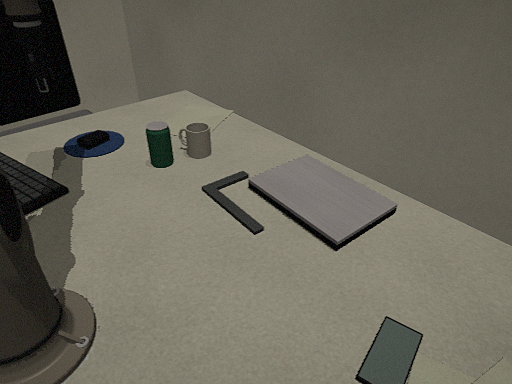

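The top view shows the square at about (202-275, 172-220) with its inner corner near (211,209). The laptop is at (225-327, 115-190), the mug at (143,177), the tin at (133,213) and the phone at (391,231). The side view agrees. Next I'll turn these pixels into positions.

```bash
cat > h.py <<'E'
import numpy as np,cv2
from bench import r
from scipy.spatial.transform import Rotation as R
def cam(n,o=None):
    m=r.camera_model(n)
    if n=='wrist':
        T=np.eye(4);T[:3,:3]=R.from_rotvec(o['orientation']).as_matrix();T[:3,3]=o['tcp_pos']
        W=T@np.array(m['T_tool_cam'])
        return m['mtx'],m['D'],W[:3,:3],W[:3,3]
    Rc=R.from_rotvec(m['rvec']).as_matrix()
    return m['mtx'],m['D'],Rc.T,-Rc.T@m['tvec']
def ray(c,px):
    p=cv2.undistortPoints(np.array(px,float).reshape(-1,1,2),c[0],c[1])[:,0]
    return np.c_[p,np.ones(len(p))]@c[2].T
def plane(c,px,z):
    d=ray(c,px); return c[3]+d*((z-c[3][2])/d[:,2])[:,None]
def project(c,P):
    return cv2.projectPoints(np.array(P,float).reshape(-1,1,3),cv2.Rodrigues(c[2].T)[0],-c[2].T@c[3],c[0],c[1])[0][:,0]
def tri(obs): # [(cam,px)...] -> point closest to the rays
    A=0;b=0
    for c,p in obs:
        d=ray(c,[p])[0];d/=np.linalg.norm(d);M=np.eye(3)-np.outer(d,d);A=A+M;b=b+M@c[3]
    return np.linalg.solve(A,b)
def state():
    o=r.get_obs();print('t',round(o['clock'],2),'tcp',np.round(np.array(o['tcp_pos'])*1e3,1),'F',np.round(o['contact_force'],2),'w',round(o['grip_width']*1e3,1));return o
E
python3 - <<'E'
from h import *
t=cam('top');s=cam('side')
for n,z,p in [('sq inner',.012,(211,209)),('sq outer',.012,(201.5,215)),('long end',.012,(274.5,212)),('short end',.012,(212,173)),('lap FL',.034,(225,184)),('lap FR',.034,(324,188)),('lap BL',.034,(229,115)),('tin',.13,(128,211)),('mug',.095,(140,175)),('phone',.009,(391,231))]:
    print(n,np.round(plane(t,[p],z)[0]*1e3))
print('tri lapFL',tri([(t,(225,184)),(s,(249,182))]),'sq long outer end',tri([(t,(275,219)),(s,(258,233))]))
o=r.get_obs();print(R.from_rotvec(o['orientation']).as_matrix().round(3))
E
```

```text
sq inner [537. 163.  12.]
sq outer [517. 195.  12.]
long end [528. -52.  12.]
short end [661. 162.  12.]
lap FL [619. 115.  34.]
lap FR [ 607. -217.   34.]
lap BL [862. 106.  34.]
tin [515. 414. 130.]
mug [638. 390.  95.]
phone [ 464. -450.    9.]
tri lapFL [0.62466433 0.11450173 0.01956848] sq long outer end [ 0.50736493 -0.0552065   0.00336868]
[[-0.899  0.438 -0.001]
 [ 0.438  0.899 -0.001]
 [-0.    -0.001 -1.   ]]
```

Emit:
play_rows(
  deltas=[
    [85,[-427,-410,0],[0,0,-0.417]],
    [85,[-427,-410,0],[0,0,-0.417]],
    [85,[-427,-410,0],[0,0,-0.417]],
    [85,[-427,-410,0],[0,0,-0.417]],
    [85,[-427,-410,0],[0,0,-0.417]],
    [85,[-427,-410,0],[0,0,-0.417]],
    [85,[-427,-410,0],[0,0,-0.417]],
    [85,[-427,-410,0],[0,0,-0.417]],
  ],
)

```text
clock: 1.15
tcp_pos: [0.4683, 0.1353, 0.2313]
orientation: [-0.057, -3.141, 0.002]
contact_force: [1.8, 0.7, 1.1]
grip_width: 0.0855
```

Emit:
play_rows(
  deltas=[
    [85,[-35,-84,0],[0,0,0]],
    [85,[-35,-84,0],[0,0,0]],
    [85,[-35,-84,0],[0,0,0]],
    [85,[-35,-84,0],[0,0,0]],
    [85,[-35,-84,0],[0,0,0]],
  ],
)

```text
clock: 1.78
tcp_pos: [0.4998, 0.0516, 0.2313]
orientation: [-0.054, -3.141, 0.001]
contact_force: [0.3, -0.2, -0.3]
grip_width: 0.0853
```

Run:
```python
from h import *
o=state(); im,d=r.grab_frame('wrist'); state()
np.savez('w1.npz',im=im,d=d,p=o['tcp_pos'],q=o['orientation'])
cv2.imwrite('pics/w1.png',im[:,:,::-1])
```

```text
t 1.77 tcp [499.8  51.6 231.3] F [ 0.29 -0.24 -0.3 ] w 85.3
t 1.82 tcp [499.9  51.4 231.3] F [0.89 0.08 0.38] w 85.1
```

View pics/w1.png

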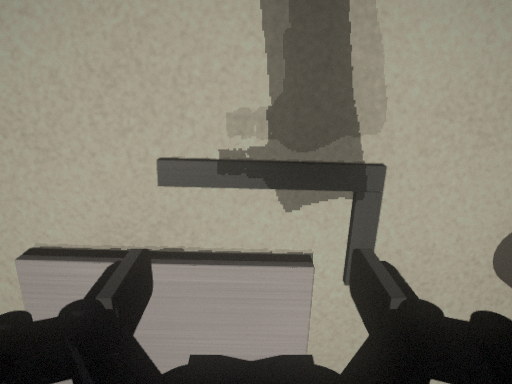

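The wrist view shows the long arm's inner edge at row ~188 (cols 160-350) and the inner corner near (355,192). The laptop's top front edge is at row ~258, its front left corner near (312,264), and the fingers are below. Next step is sub-pixel line fits.

```bash
cat >> h.py <<'E'
def edge(g,a,b,sign,w=6,n=60):
    "fit a line near segment a-b; sign of the grey step along the normal (dy,-dx rotated: +90deg in the image)"
    a=np.array(a,float);b=np.array(b,float);t=(b-a)/np.linalg.norm(b-a);nrm=np.array([-t[1],t[0]])
    k=np.arange(-w,w+.01,.25);S=a+np.linspace(0,1,n)[:,None]*(b-a)
    P=S[:,None]+k[None,:,None]*nrm
    v=cv2.remap(cv2.GaussianBlur(g,(0,0),.8),P[...,0].astype(np.float32),P[...,1].astype(np.float32),cv2.INTER_LINEAR)
    G=np.gradient(v.astype(float),axis=1)*sign
    i=G.argmax(1);off=k[i];s=np.linspace(0,1,n);ok=(i>1)&(i<len(k)-2)&(G.max(1)>.8)
    for _ in range(5):
        c=np.polyfit(s[ok],off[ok],1);e=abs(off-np.polyval(c,s));ok=ok&(e<max(.5,2.5*np.median(e[ok])))
    c=np.polyfit(s[ok],off[ok],1);print('  edge n',ok.sum(),'rms',round(float(np.std(off[ok]-np.polyval(c,s[ok]))),2))
    return a+nrm*c[1],b+nrm*(c[0]+c[1])
def isect(l,m):
    (a,b),(c,d)=l,m
    u=np.linalg.solve(np.c_[b-a,c-d],c-a);return a+u[0]*(b-a)
def yaw(P,Q): # of x axis from a vector pointing along +y
    v=Q-P;return np.arctan2(-v[0],v[1])
E
python3 - <<'E'
from h import *
f=np.load('w1.npz');c=cam('wrist',{'tcp_pos':f['p'],'orientation':f['q']})
g=cv2.cvtColor(f['im'],cv2.COLOR_RGB2GRAY).astype(np.float32)
for col in(200,330):print(col,g[150:195,col].astype(int))
print(g[242:270,200].astype(int)); print('row',g[240,335:385].astype(int)); print(g[310,300:325].astype(int))
li=edge(g,(170,187),(340,190),1);lo=edge(g,(165,158),(380,164),-1)
lf=edge(g,(40,260),(300,265),1,4) ; ll=edge(g,(312,275),(308,340),-1)
si=edge(g,(355,200),(346,275),1,5)
for n,l,z in[('long inner top',li,.012),('long outer',lo,.0),('lap front top',lf,.034),('short inner bottom',si,0)]:
    P=plane(c,l,z);print(n,np.round(P*1e3,1), 'yaw',round(float(yaw(P[0],P[1])),4))
P=plane(c,ll,.034);print('lap left',np.round(P*1e3,1),'yaw',np.arctan2(*(P[1]-P[0])[[1,0]]))
P=plane(c,si,.0);print('short',np.round(P*1e3,1),'yaw',np.arctan2(*(P[1]-P[0])[[1,0]]))
print('lapFL',plane(c,[isect(lf,ll)],.034)*1e3)
E
```

```text
200 [163 161 162 164 161 161 166 152 102  57  54  71  80  83  86  83  82  82
  82  83  80  81  81  79  78  81  76  83  80  79  81  81  77  78  81  80
  77 146 164 158 156 155 158 158 157]
330 [ 99  99  98  99 100  97  99  97  96  96  91  85  57  39  40  46  48  44
  47  50  51  46  47  49  51  48  51  52  50  45  51  51  50  49  46  46
  51  45  49  44  65  93 100 100 101]
[165 163 163 157 154 151 141 141 101  88  61  47  49  46  49  46  47  48
  63  67  72  70  91 126 142 143 140 142]
row [164 163 162 163 164 163 161 161 163 159 158 152 114  48  50  59  75  73
  74  75  73  75  77  72  77  74  72  73  72  75  72  71  70  72  74  73
  72  71  74  70  94 139 159 160 163 161 164 162 163 163]
[144 146 145 145 145 145 145 144 143 143 128 157 157 156 157 159 156 156
 153 155 153 156 157 160 159]
  edge n 58 rms 0.28
  edge n 59 rms 0.38
  edge n 40 rms 0.26
  edge n 57 rms 0.22
  edge n 59 rms 0.22
long inner top [[532.7 -39.9  12. ]
 [544.2 148.2  12. ]] yaw -0.061
long outer [[502.1 -45.    0. ]
 [517.2 195.    0. ]] yaw -0.063
lap front top [[ 608.6 -191.8   34. ]
 [ 625.1  101.6   34. ]] yaw -0.0562
short inner bottom [[559.7 165.9   0. ]
 [658.4 160.    0. ]] yaw -1.6302
lap left [[636.6 117.4  34. ]
 [726.8 112.7  34. ]] yaw -0.05270304746590725
short [[559.7 165.9   0. ]
 [658.4 160.    0. ]] yaw -0.0593700736688778
lapFL [[626.14186043 117.98259575  34.        ]]
```

Run:
```python
from h import *
f=np.load('top0.npz');c=cam('top');g=cv2.cvtColor(f['im'],cv2.COLOR_RGB2GRAY).astype(np.float32)
lf=edge(g,(322,188),(228,184),-1,4);lb=edge(g,(325,121),(231,116),1,4);ll=edge(g,(225.5,180),(229,120),-1,4)
li=edge(g,(268,212),(218,209),1,3);so=edge(g,(202,205),(206,178),1,3);si=edge(g,(210.5,200),(213,178),-1,3)
for n,l,z in[('lapfront',lf,.034),('lapback',lb,.034),('long inner',li,.012)]:
    P=plane(c,l,z);print(n,np.round(P*1e3,1),'yaw',round(float(yaw(*P)),4))
for n,l,z in[('lapleft',ll,.034),('sh outer',so,.0),('sh inner',si,.012)]:
    P=plane(c,l,z);print(n,np.round(P*1e3,1),'yaw',round(float(np.arctan2(*(P[1]-P[0])[[1,0]])),4))
w=np.load('w1.npz');cw=cam('wrist',{'tcp_pos':w['p'],'orientation':w['q']})
for n,p in[('long',(200,175)),('lap',(220,285)),('desk',(100,200))]:
    dd=np.median(w['d'][p[1]-3:p[1]+4,p[0]-3:p[0]+4]);print(n,'depth z',(cw[3]+ray(cw,[p])[0]*dd)*1e3)
```

```text
edge n 55 rms 0.23
  edge n 23 rms 0.25
  edge n 57 rms 0.49
  edge n 58 rms 0.28Traceback (most recent call last):
  File "<stdin>", line 4, in <module>
  File "h.py", line 35, in edge
    c=np.polyfit(s[ok],off[ok],1);e=abs(off-np.polyval(c,s));ok=ok&(e<max(.5,2.5*np.median(e[ok])))
    raise TypeError("expected non-empty vector for x")
TypeError: expected non-empty vector for x
```

Run:
```python
from h import *
f=np.load('top0.npz');c=cam('top');g=cv2.cvtColor(f['im'],cv2.COLOR_RGB2GRAY).astype(np.float32)
lf=edge(g,(322,188),(228,184),-1,4);ll=edge(g,(225.5,180),(229,120),-1,4)
li=edge(g,(268,212),(218,209),1,3);so=edge(g,(202,205),(206,178),1,4) if 0 else None;si=edge(g,(210.5,200),(213,178),1,3)
for n,l,z in[('lapfront',lf,.034),('long inner',li,.012)]:
    P=plane(c,l,z);print(n,np.round(P*1e3,1),'yaw',round(float(yaw(*P)),4))
for n,l,z in[('lapleft',ll,.034),('sh inner',si,.012)]:
    P=plane(c,l,z);print(n,np.round(P*1e3,1),'yaw',round(float(np.arctan2(*(P[1]-P[0])[[1,0]])),4))
w=np.load('w1.npz');cw=cam('wrist',{'tcp_pos':w['p'],'orientation':w['q']})
for n,p in[('long',(200,175)),('lap',(220,285)),('desk',(100,200))]:
    dd=np.median(w['d'][p[1]-3:p[1]+4,p[0]-3:p[0]+4]);print(n,'depth z',(cw[3]+ray(cw,[p])[0]*dd)*1e3)
```

```text
edge n 55 rms 0.23
  edge n 57 rms 0.49
  edge n 58 rms 0.28
  edge n 60 rms 0.22
lapfront [[ 597.3 -210.1   34. ]
 [ 615.2  105.4   34. ]] yaw -0.0568
long inner [[531.2 -29.8  12. ]
 [541.6 139.3  12. ]] yaw -0.0615
lapleft [[633.6 123.1  34. ]
 [844.2 110.6  34. ]] yaw -0.0596
sh inner [[568.  165.5  12. ]
 [644.2 160.4  12. ]] yaw -0.0672
long depth z [520.79448914  -5.43021122  13.36567843]
lap depth z [644.85519882  10.71997071  35.55103924]
desk depth z [ 550.0023038  -126.09958972    1.21066254]
```

Emit:
play_rows(
  deltas=[
    [85,[26,58,0],[0,0,0.022]],
    [85,[26,58,60],[0,0,0.022]],
    [85,[26,58,120],[0,0,0.022]],
    [85,[26,58,180],[0,0,0.022]],
    [85,[26,58,210],[0,0,0.022]],
    [85,[26,58,220],[0,0,0.022]],
    [85,[26,58,220],[0,0,0.022]],
  ],
)

```text
clock: 2.7
tcp_pos: [0.4759, 0.1106, 0.0115]
orientation: [-0.087, -3.14, 0.001]
contact_force: [0.1, -0.8, -0.1]
grip_width: 0.0848
```

Emit:
play_rows(
  deltas=[
    [85,[0,0,10],[0,0,0]],
    [85,[0,0,14],[0,0,0]],
    [85,[0,0,17],[0,0,0]],
    [85,[0,0,19],[0,0,0]],
    [85,[0,0,19],[0,0,0]],
  ],
)

```text
clock: 3.32
tcp_pos: [0.4759, 0.1106, -0.0075]
orientation: [-0.087, -3.14, 0.001]
contact_force: [-0.2, 0.5, -0.2]
grip_width: 0.0849
```

Run:
```python
from h import *
o=state(); im,d=r.grab_frame('wrist')
np.savez('w2.npz',im=im,d=d,p=o['tcp_pos'],q=o['orientation'])
a=r.grab_frame('side')[0][120:280,130:370]
cv2.imwrite('pics/m2.png',np.hstack([cv2.resize(im,(400,300)),cv2.resize(a,(400,300))])[:,:,::-1])
```

```text
t 3.33 tcp [475.9 110.6  -7.5] F [-0.16  0.47 -0.24] w 84.9
```

View pics/m2.png

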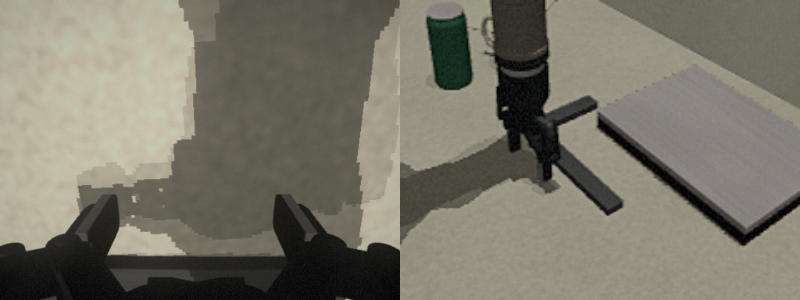

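The square view shows both fingers just behind the long arm's outer face, down at the desk and clear of everything. Now the push.

Emit:
play_rows(
  deltas=[
    [85,[-12,0,0],[0,0,0]],
    [85,[-24,0,0],[0,0,0]],
    [85,[-34,0,0],[0,0,0]],
    [85,[-44,0,0],[0,0,0]],
    [85,[-56,0,0],[0,0,0]],
    [85,[-68,0,0],[0,0,0]],
    [85,[-80,0,0],[0,0,0]],
    [85,[-90,0,0],[0,0,0]],
  ],
)

```text
clock: 4.42
tcp_pos: [0.5667, 0.1055, -0.0075]
orientation: [-0.087, -3.14, 0.001]
contact_force: [-2.1, 0.5, -0.2]
grip_width: 0.0848
```

Run:
```python
from h import *
o=state(); im,d=r.grab_frame('top')
np.savez('t3.npz',im=im,d=d)
im2,_=r.grab_frame('side')
a=im2[130:250,180:340]
cv2.imwrite('pics/m3.png',np.hstack([cv2.resize(im[105:225,180:340],(400,300)),cv2.resize(a,(400,300))])[:,:,::-1])
```

```text
t 4.42 tcp [566.7 105.5  -7.5] F [-2.11  0.51 -0.22] w 84.8
```

View pics/m3.png

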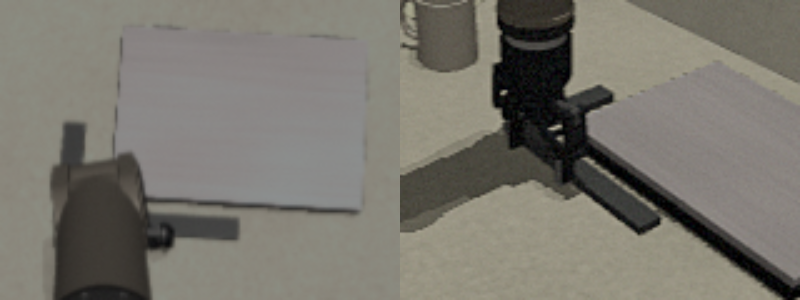

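The square has travelled forward and stayed parallel, with its inner edge roughly 15-18 mm short of the laptop. From here I go slower.

Emit:
play_rows(
  deltas=[
    [85,[-4,0,0],[0,0,0]],
    [85,[-8,0,0],[0,0,0]],
    [85,[-11,0,0],[0,0,0]],
    [85,[-13,0,0],[0,0,0]],
    [85,[-13,0,0],[0,0,0]],
  ],
)

```text
clock: 5.15
tcp_pos: [0.5809, 0.1048, -0.0072]
orientation: [0.088, 3.138, -0.0]
contact_force: [-0.2, -0.1, -0.5]
grip_width: 0.085
```

Emit:
play_rows(
  deltas=[
    [85,[-1,0,0],[0,0,0]],
    [85,[-2,0,0],[0,0,0]],
  ],
)

```text
clock: 5.4
tcp_pos: [0.5827, 0.1047, -0.0072]
orientation: [0.088, 3.139, -0.0]
contact_force: [-3.7, 0.6, 0.5]
grip_width: 0.0849
```

Emit:
play_rows(
  deltas=[
    [85,[-1,0,0],[0,0,0]],
  ],
)

```text
clock: 5.52
tcp_pos: [0.5828, 0.1047, -0.0073]
orientation: [-0.088, -3.14, 0.001]
contact_force: [-5.6, 1.1, 3.7]
grip_width: 0.0853
```

Emit:
play_rows(
  deltas=[
    [85,[-1.3,0,0],[0,0,0]],
    [85,[-1.3,0,0],[0,0,0]],
  ],
)

```text
clock: 5.78
tcp_pos: [0.5828, 0.1046, -0.0075]
orientation: [-0.088, -3.137, 0.001]
contact_force: [-5.1, 0.7, 4.1]
grip_width: 0.085
```

Run:
```python
from h import *
o=state(); im,d=r.grab_frame('side')
np.savez('s4.npz',im=im)
im2,_=r.grab_frame('top');np.savez('t4.npz',im=im2)
state()
cv2.imwrite('pics/m4.png',np.hstack([cv2.resize(im2[110:230,190:350],(400,300),interpolation=2),cv2.resize(im[130:250,200:360],(400,300),interpolation=2)])[:,:,::-1])
```

```text
t 5.78 tcp [582.8 104.6  -7.5] F [-5.06  0.69  4.07] w 85.0
t 5.88 tcp [582.8 104.7  -7.5] F [-4.91  0.83  4.02] w 85.0
```

View pics/m4.png

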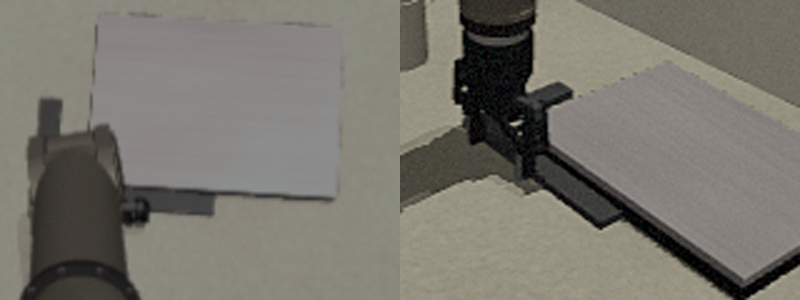

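Emit:
play_rows(
  deltas=[
    [85,[-1.7,0,0],[0,0,0]],
    [85,[-1.7,0,0],[0,0,0]],
  ],
)

```text
clock: 6.12
tcp_pos: [0.5827, 0.1046, -0.0077]
orientation: [-0.088, -3.134, 0.001]
contact_force: [-5.6, 0.2, 5.2]
grip_width: 0.0848
```

Emit:
play_rows(
  deltas=[
    [85,[-1.9,0,-0.8],[0,-0.005,0]],
    [85,[-1.9,0,-0.8],[0,-0.005,0]],
    [85,[-1.9,0,-0.8],[0,-0.005,0]],
  ],
)

```text
clock: 6.5
tcp_pos: [0.5827, 0.1045, -0.0076]
orientation: [-0.088, -3.135, 0.002]
contact_force: [-5.5, 0.6, -0.5]
grip_width: 0.085
```

Emit:
play_rows(
  deltas=[
    [85,[-2.4,0,-0.2],[0,-0.006,0]],
    [85,[-2.4,0,-0.2],[0,-0.006,0]],
    [85,[-2.4,0,-0.2],[0,-0.006,0]],
  ],
)

```text
clock: 6.88
tcp_pos: [0.5828, 0.1045, -0.0079]
orientation: [-0.088, -3.137, 0.003]
contact_force: [-7.5, 0.6, 3.7]
grip_width: 0.0849
```

Emit:
play_rows(
  deltas=[
    [85,[6,0,-1],[0,-0.004,0]],
    [85,[30,0,-1],[0,-0.004,0]],
    [85,[60,0,-40],[0,-0.004,0]],
    [85,[83,-5,-90],[0,-0.004,0]],
    [85,[83,-5,-140],[0,-0.004,0]],
    [85,[83,-5,-190],[0,-0.004,0]],
    [85,[83,-5,-238],[0,-0.004,0]],
    [85,[83,-5,-238],[0,-0.004,0]],
  ],
)

```text
clock: 7.88
tcp_pos: [0.5035, 0.1053, 0.2348]
orientation: [0.088, 3.13, 0.003]
contact_force: [-0.0, -0.3, -0.8]
grip_width: 0.0849
```

Emit:
play_rows(
  deltas=[
    [85,[0,0,0],[0,0,0]],
  ],
)

```text
clock: 8.0
tcp_pos: [0.5034, 0.1052, 0.2345]
orientation: [0.088, 3.13, 0.003]
contact_force: [-0.3, -0.1, 0.1]
grip_width: 0.0849
```

Run:
```python
from h import *
o=state(); im,d=r.grab_frame('wrist')
np.savez('w5.npz',im=im,d=d,p=o['tcp_pos'],q=o['orientation']);print(o['orientation'])
cv2.imwrite('pics/w5.png',im[:,:,::-1])
```

```text
t 8.0 tcp [503.4 105.2 234.5] F [-0.25 -0.12  0.09] w 84.9
[8.81828853e-02 3.12950984e+00 2.84428712e-03]
```

View pics/w5.png

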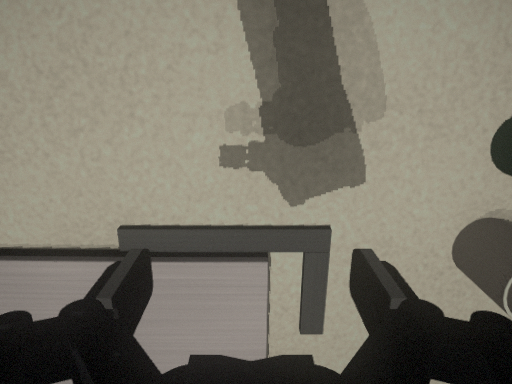

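Run:
```python
from h import *
f=np.load('w5.npz');c=cam('wrist',{'tcp_pos':f['p'],'orientation':f['q']})
g=cv2.cvtColor(f['im'],cv2.COLOR_RGB2GRAY).astype(np.float32)
for col in(60,200,240,285):print(col,g[218:268,col].astype(int))
print('row295',g[295,260:340].astype(int))
lo=edge(g,(125,229),(325,229),-1,6);li=edge(g,(275,252),(296,252),1,4);lf=edge(g,(160,259),(262,260),1,4);lf2=edge(g,(5,258),(105,259),1,4)
ll=edge(g,(269,270),(268,340),-1,4);si=edge(g,(302,262),(300,328),-1,4);so=edge(g,(330,262),(325,328),1,5)
def Y(n,l,z):P=plane(c,l,z);print(n,np.round(P*1e3,1),round(float(yaw(*P)),4));return P
def X(n,l,z):P=plane(c,l,z);print(n,np.round(P*1e3,1),round(float(np.arctan2(*(P[1]-P[0])[[1,0]])),4));return P
Y('outer',lo,0);Y('outer top',lo,.012);Y('inner',li,.012);Y('lapf',lf,.034);Y('lapf2',lf2,.034);X('lapl',ll,.034);X('si',si,.012);X('so',so,.012)
print('FL',plane(c,[isect(lf,ll)],.034)*1e3)
```

```text
60 [150 151 150 150 150 149 148 147 148 145 149 147 147 146 147 149 149 148
 147 150 150 147 146 143 152 148 141 130 131 111  67  48  40  35  41  41
  40  40  53  62  62  66  77 112 129 137 139 133 133 135]
200 [156 159 157 157 154 147 142  91  53  46  52  60  69  72  70  73  73  74
  71  73  73  74  74  75  69  70  71  69  70  68  70  71  70  65  46  40
  39  41  40  55  62  65  63  79 117 138 139 135 134 136]
240 [161 160 159 156 154 155 127  81  54  50  50  61  70  70  72  72  74  70
  70  73  70  72  71  69  71  67  70  70  67  70  71  69  66  60  46  43
  45  37  40  59  64  62  67  82 116 135 140 136 136 137]
285 [156 156 157 155 156 154 144 101  57  42  50  59  65  72  68  69  71  73
  70  69  69  70  71  69  68  69  73  68  69  71  70  66  69  72 129 152
 156 155 154 154 155 157 156 155 156 158 156 161 160 161]
row295 [135 135 138 136 137 137 132 107  86 129 151 154 154 155 156 156 155 157
 154 153 149 153 153 157 157 157 156 157 152 153 152 148 148 151 155 154
 152 154 155 155 135  49  60  72  70  72  72  68  70  70  69  71  70  67
  68  68  68  68  71  71  69  74  70  69  69  83 125 148 152 149 154 154
 152 151 152 152 153 152 154 153]
  edge n 52 rms 0.17
  edge n 60 rms 0.18
  edge n 60 rms 0.13
  edge n 49 rms 0.14
  edge n 52 rms 0.33
  edge n 53 rms 0.26Traceback (most recent call last):
  File "<stdin>", line 7, in <module>
  File "h.py", line 35, in edge
    c=np.polyfit(s[ok],off[ok],1);e=abs(off-np.polyval(c,s));ok=ok&(e<max(.5,2.5*np.median(e[ok])))
    raise TypeError("expected non-empty vector for x")
TypeError: expected non-empty vector for x
```

```bash
cat > m.py <<'E'
import sys
from h import *
f=np.load(sys.argv[1]);c=cam('wrist',{'tcp_pos':f['p'],'orientation':f['q']})
g=cv2.cvtColor(f['im'],cv2.COLOR_RGB2GRAY).astype(np.float32)
def Y(n,l,z):P=plane(c,l,z);print(n,np.round(P*1e3,1),'yaw',round(float(yaw(*P)),4));return P
def X(n,l,z):P=plane(c,l,z);print(n,np.round(P*1e3,1),'yaw',round(float(np.arctan2(*(P[1]-P[0])[[1,0]])),4));return P
E
python3 - w5.npz <<'E'
from m import *
lo=edge(g,(125,226),(325,227),-1,6);lt=edge(g,(125,229),(325,229),1,3);li=edge(g,(275,252),(296,252),1,4);lf=edge(g,(160,262),(262,262),1,3);lf2=edge(g,(5,261),(105,261),1,3)
ll=edge(g,(269,270),(268,340),1,4);si=edge(g,(302,262),(300,328),1,4);so=edge(g,(330,262),(325,328),-1,5)
Y('outer bottom',lo,0);Y('outer top',lt,.012);Y('inner top',li,.012);Y('lapf',lf,.034);Y('lapf2',lf2,.034);X('lapl',ll,.034);X('si',si,.012);X('so',so,.012)
print('FL',plane(c,[isect(lf,ll)],.034)*1e3)
E
```

```text
edge n 51 rms 0.13
  edge n 60 rms 0.47
  edge n 60 rms 0.18
  edge n 60 rms 0.18
  edge n 50 rms 0.15
  edge n 55 rms 0.26
  edge n 58 rms 0.28
  edge n 54 rms 0.21
outer bottom [[586.3 -50.9   0. ]
 [600.  188.5   0. ]] yaw -0.0571
outer top [[586.7 -46.8  12. ]
 [599.8 186.   12. ]] yaw -0.0563
inner top [[625.8 126.9  12. ]
 [627.4 151.8  12. ]] yaw -0.0614
lapf [[619.4  -4.6  34. ]
 [625.7 110.7  34. ]] yaw -0.0541
lapf2 [[ 609.4 -184.7   34. ]
 [ 615.   -67.2   34. ]] yaw -0.0473
lapl [[637.1 116.5  34. ]
 [736.1 110.5  34. ]] yaw -0.0608
si [[642.1 158.9  12. ]
 [739.1 153.6  12. ]] yaw -0.0542
so [[643.9 191.   12. ]
 [740.9 185.3  12. ]] yaw -0.0586
FL [[626.04454585 117.16414387  34.        ]]
```

The wrist view shows the long arm flush on the front edge: both yaws are about -0.056 and the laptop corner is still at (626,117). The short arm (col ~301) sits about 42 mm off the laptop's left side (col ~268). Now I shut the fingers and go to the outer face of the short arm.

Emit:
play_rows(
  deltas=[
    [0,[-43,42,0],[0,0.0108,0]],
    [0,[-87,84,0],[0,0.0108,0]],
    [0,[-130,126,0],[0,0.0108,0]],
    [0,[-130,126,40],[0,0.0108,0]],
    [0,[-130,126,90],[0,0.0108,0]],
    [0,[-130,126,140],[0,0.0108,0]],
    [0,[-130,126,174],[0,0.0108,0]],
    [0,[-130,126,174],[0,0.0108,0]],
  ],
)

```text
clock: 9.05
tcp_pos: [0.6395, 0.2227, 0.0579]
orientation: [-0.088, -3.133, 0.002]
contact_force: [0.5, -0.1, 0.2]
grip_width: -0.0002
```

Emit:
play_rows(
  deltas=[
    [0,[0,0,0],[0,0,0]],
  ],
)

```text
clock: 9.18
tcp_pos: [0.6404, 0.2228, 0.0588]
orientation: [-0.089, -3.135, 0.002]
contact_force: [0.1, 0.0, 0.8]
grip_width: 0.0005
```

Emit:
play_rows(
  deltas=[
    [0,[0,0,25],[0,-0.005,0]],
    [0,[0,0,40],[0,-0.005,0]],
    [0,[0,0,49],[0,-0.005,0]],
    [0,[0,0,54],[0,-0.005,0]],
    [0,[0,0,54],[0,-0.005,0]],
  ],
)

```text
clock: 9.8
tcp_pos: [0.6402, 0.2228, 0.0049]
orientation: [-0.089, -3.14, 0.002]
contact_force: [-0.1, -0.2, 1.8]
grip_width: -0.0004
```

Run:
```python
from h import *
o=state(); print(o['orientation'])
im,_=r.grab_frame('side');im2,_=r.grab_frame('top')
cv2.imwrite('pics/m6.png',np.hstack([cv2.resize(im2[110:230,190:350],(400,300),interpolation=2),cv2.resize(im[130:250,190:350],(400,300),interpolation=2)])[:,:,::-1])
```

```text
t 9.8 tcp [640.2 222.8   4.9] F [-0.12 -0.23  1.82] w -0.4
[-8.90283835e-02 -3.13975414e+00  1.78452498e-03]
```

View pics/m6.png

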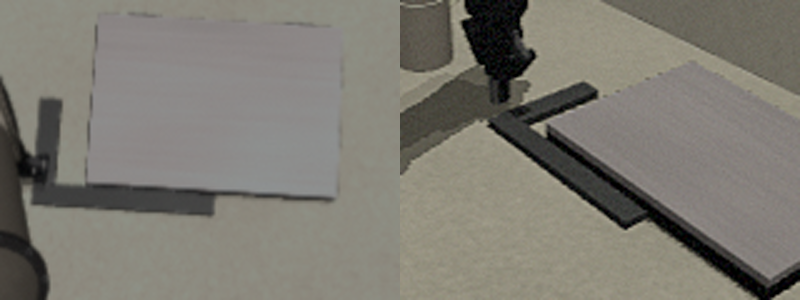

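The shut fingers are at the desk beside the short arm, near the outer corner. Next I slide the square along the edge.

Emit:
play_rows(
  deltas=[
    [0,[0,-7,0],[0,0,0]],
    [0,[0,-14,0],[0,0,0]],
    [0,[0,-20,0],[0,0,0]],
    [0,[0,-27,0],[0,0,0]],
    [0,[0,-34,0],[0,0,0]],
    [0,[0,-40,0],[0,0,0]],
    [0,[0,-45,0],[0,0,0]],
    [0,[0,-48,0],[0,0,0]],
  ],
)

```text
clock: 10.9
tcp_pos: [0.6381, 0.1751, 0.0057]
orientation: [0.089, 3.14, -0.0]
contact_force: [-0.2, 3.4, 4.1]
grip_width: 0.0001
```

Emit:
play_rows(
  deltas=[
    [0,[0,-2,0],[0,0,0]],
    [0,[0,-4,0],[0,0,0]],
    [0,[0,-6,0],[0,0,0]],
  ],
)

```text
clock: 11.28
tcp_pos: [0.6377, 0.1692, 0.0057]
orientation: [0.089, 3.14, -0.0]
contact_force: [0.9, 2.6, 4.1]
grip_width: 0.0002
```

Emit:
play_rows(
  deltas=[
    [0,[0,-1,0],[0,0,0]],
    [0,[0,-2,0],[0,0,0]],
  ],
)

```text
clock: 11.52
tcp_pos: [0.6376, 0.1673, 0.0057]
orientation: [0.089, 3.14, -0.0]
contact_force: [0.0, 3.1, 3.1]
grip_width: 0.0001
```

Emit:
play_rows(
  deltas=[
    [0,[0,-1.5,0],[0,0,0]],
  ],
)

```text
clock: 11.65
tcp_pos: [0.6375, 0.1658, 0.0056]
orientation: [0.088, 3.14, 0.0]
contact_force: [0.3, 4.2, 3.2]
grip_width: 0.0
```

Emit:
play_rows(
  deltas=[
    [0,[0,-1,0],[0,0,0]],
    [0,[0,-2,0],[0,0,0]],
  ],
)

```text
clock: 11.9
tcp_pos: [0.6373, 0.1638, 0.0056]
orientation: [0.088, 3.14, 0.0]
contact_force: [-0.4, 4.4, 3.3]
grip_width: 0.0002
```

Emit:
play_rows(
  deltas=[
    [0,[0,-1,0],[0,0,0]],
  ],
)

```text
clock: 12.02
tcp_pos: [0.6373, 0.1627, 0.0056]
orientation: [0.088, 3.14, 0.0]
contact_force: [0.0, 3.3, 2.3]
grip_width: -0.0
```

Emit:
play_rows(
  deltas=[
    [0,[0,-1,0],[0,0,0]],
  ],
)

```text
clock: 12.15
tcp_pos: [0.6372, 0.1617, 0.0057]
orientation: [0.088, 3.14, 0.0]
contact_force: [0.5, 2.3, 3.4]
grip_width: 0.0002
```

Still sliding freely at 2-4 N, and nothing has stopped it yet.

Emit:
play_rows(
  deltas=[
    [0,[0,-1,0],[0,0,0]],
  ],
)

```text
clock: 12.28
tcp_pos: [0.6372, 0.1606, 0.0057]
orientation: [0.088, 3.14, 0.0]
contact_force: [0.3, 2.9, 2.5]
grip_width: 0.0002
```

Emit:
play_rows(
  deltas=[
    [0,[0,-1,0],[0,0,0]],
  ],
)

```text
clock: 12.4
tcp_pos: [0.6371, 0.1596, 0.0057]
orientation: [0.088, 3.14, 0.0]
contact_force: [0.8, 3.5, 3.5]
grip_width: 0.0006
```

Run:
```python
from h import *
im,_=r.grab_frame('side');im2,_=r.grab_frame('top');state()
np.savez('t7.npz',im=im2)
g=im2.mean(2)
for row in(130,135,140,145):print(g[row,198:236].astype(int))
cv2.imwrite('pics/m7.png',np.hstack([cv2.resize(im2[120:210,190:310],(400,300),interpolation=2),cv2.resize(im[145:235,200:320],(400,300),interpolation=2)])[:,:,::-1])
```

```text
t 12.5 tcp [637.1 159.3   5.7] F [-0.03  2.46  3.46] w -0.1
[134 136 134 133 134 135 134 133 132 133 133 135 134 134 135 134 134 135
 135 135 135 135 135 135 134 133 134 135 132 121 120 132 135 134 134 134
 134 135]
[133 134 134 135 134 135 135 135 135 134 133 135 136 135 135 136 134 133
 131 132 131 133 134 133 133 132 133 131 130 109 133 136 137 137 137 137
 137 137]
[134 134 133 132 131 132 131 123  90  72  69  69  67  69  76 110 131 133
 131 132 133 132 133 132 131 131 132 133 129  99 132 137 136 136 137 137
 137 136]
[ 72  73  76  76  77  77  78  73  56  65  68  71  68  70  69  60  45  70
 125 133 134 134 132 133 133 133 133 133 133 135 136 136 137 137 137 137
 137 137]
```

View pics/m7.png

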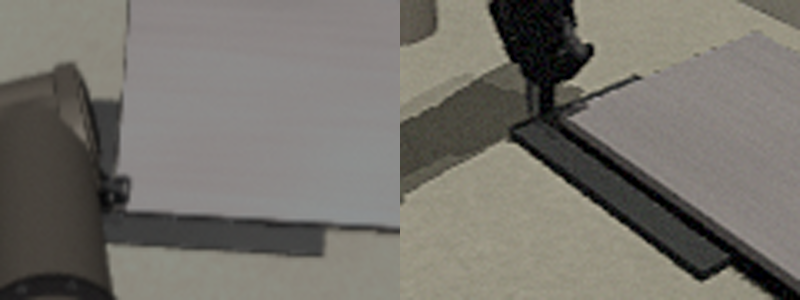

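The short arm is now right beside the laptop's left side, with at most a few mm left. The long arm still lies along the front edge.

Emit:
play_rows(
  deltas=[
    [0,[0,-1,0],[0,0,0]],
  ],
)

```text
clock: 12.62
tcp_pos: [0.6371, 0.1585, 0.0057]
orientation: [0.088, 3.14, 0.0]
contact_force: [0.2, 3.4, 2.6]
grip_width: -0.0001
```

Emit:
play_rows(
  deltas=[
    [0,[0,-1,0],[0,0,0]],
  ],
)

```text
clock: 12.75
tcp_pos: [0.637, 0.1574, 0.0057]
orientation: [0.088, 3.14, 0.0]
contact_force: [0.4, 3.7, 3.4]
grip_width: -0.0002
```

Emit:
play_rows(
  deltas=[
    [0,[0,-1,0],[0,0,0]],
  ],
)

```text
clock: 12.88
tcp_pos: [0.6369, 0.1563, 0.0056]
orientation: [0.088, 3.14, 0.0]
contact_force: [-0.7, 2.9, 2.5]
grip_width: 0.0
```

Emit:
play_rows(
  deltas=[
    [0,[0,-1,0],[0,0,0]],
  ],
)

```text
clock: 13.0
tcp_pos: [0.6369, 0.1553, 0.0057]
orientation: [0.088, 3.14, 0.0]
contact_force: [-0.3, 2.2, 3.6]
grip_width: 0.0002
```

Emit:
play_rows(
  deltas=[
    [0,[0,-1,0],[0,0,0]],
  ],
)

```text
clock: 13.12
tcp_pos: [0.6368, 0.1544, 0.0057]
orientation: [0.088, 3.14, 0.001]
contact_force: [-0.8, 5.7, 3.0]
grip_width: 0.0003
```

Emit:
play_rows(
  deltas=[
    [0,[0,-1,0],[0,0,0]],
  ],
)

```text
clock: 13.25
tcp_pos: [0.6368, 0.1544, 0.0057]
orientation: [0.087, 3.139, 0.002]
contact_force: [0.8, 6.1, 2.5]
grip_width: 0.0
```

The square stopped at y = 154.4 mm and the force rose, so it is in contact. I press slightly more and hold.

Emit:
play_rows(
  deltas=[
    [0,[0,-1.7,0],[0,0,0]],
    [0,[0,-1.7,0],[0,0,0]],
    [0,[0,-1.7,0],[0,0,0]],
  ],
)

```text
clock: 13.62
tcp_pos: [0.6368, 0.1544, 0.0057]
orientation: [0.086, 3.139, 0.005]
contact_force: [1.0, 6.1, 1.7]
grip_width: 0.0
```

Emit:
play_rows(
  deltas=[
    [0,[0,-2.0,0],[0,0,0]],
    [0,[0,-2.0,0],[0,0,0]],
    [0,[0,-2.0,0],[0,0,0]],
  ],
)

```text
clock: 14.0
tcp_pos: [0.6368, 0.1544, 0.0057]
orientation: [0.084, 3.138, 0.009]
contact_force: [1.4, 7.2, 2.7]
grip_width: 0.0
```

Emit:
play_rows(
  deltas=[
    [0,[0,8,0],[0,0,0]],
    [0,[0,30,0],[0,0,0]],
    [0,[0,30,-55],[0,0,0]],
    [0,[0,30,-115],[0,0,0]],
    [0,[0,30,-170],[0,0,0]],
    [40,[50,0,-210],[0,0,0]],
    [85,[95,-30,-228],[0,0,0]],
    [85,[131,-56,-228],[0,0,0]],
  ],
)

```text
clock: 15.0
tcp_pos: [0.5014, 0.1045, 0.2346]
orientation: [0.082, 3.136, 0.01]
contact_force: [0.5, -0.1, 0.3]
grip_width: 0.0544
```

Emit:
play_rows(
  deltas=[
    [85,[0,0,0],[0,0,0]],
    [85,[0,0,0],[0,0,0]],
    [85,[0,0,0],[0,0,0]],
  ],
)

```text
clock: 15.38
tcp_pos: [0.5023, 0.1057, 0.2344]
orientation: [0.08, 3.136, 0.01]
contact_force: [0.6, 0.1, -0.2]
grip_width: 0.0852
```

Run:
```python
from h import *
o=state(); im,d=r.grab_frame('wrist')
np.savez('w8.npz',im=im,d=d,p=o['tcp_pos'],q=o['orientation']);print(o['orientation'])
cv2.imwrite('pics/w8.png',im[:,:,::-1])
```

```text
t 15.38 tcp [502.3 105.7 234.4] F [ 0.56  0.07 -0.22] w 85.2
[0.08015125 3.13633081 0.00986337]
```

View pics/w8.png

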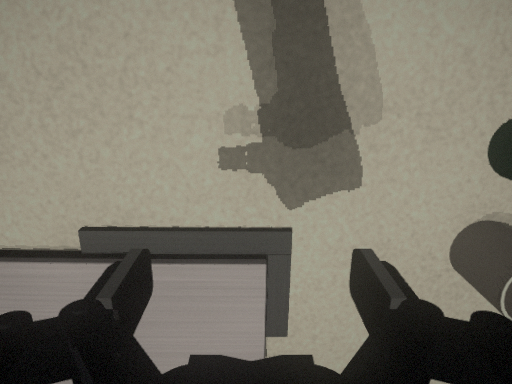

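The square appears to lie flush on both edges: the inner corner is at (267,255) and the short arm runs along cols 267-290. Now the numbers.

```bash
python3 - w8.npz <<'E'
from m import *
lo=edge(g,(85,227),(285,228),-1,6);lf=edge(g,(160,262),(258,262),1,3);lf2=edge(g,(5,261),(75,261),1,3)
ll=edge(g,(266,270),(266,330),1,4);so=edge(g,(291,262),(288,328),-1,5)
A=Y('outer bottom',lo,0);F=Y('lapf',lf,.034);Y('lapf2',lf2,.034);L=X('lapl',ll,.034);S=X('so',so,.012)
print('FL',plane(c,[isect(lf,ll)],.034)*1e3)
for row in(260,290,325,345):print(row,g[row,256:300].astype(int))
for col in(170,210,250):print(col,g[222:268,col].astype(int))
y=-.056
def lap(P,o=np.array([.6261,.1172])):
    d=np.atleast_2d(P)[:,:2]-o;return np.c_[d@[np.cos(y),np.sin(y)],d@[-np.sin(y),np.cos(y)]]*1e3
print('outer long, lap frame (want x -30)',lap(A).round(1).tolist());print('short outer (want y 30)',lap(S).round(1).tolist());print('lap front',lap(F).round(1).tolist(),'left',lap(L).round(1).tolist())
E
```

```text
edge n 50 rms 0.14
  edge n 60 rms 0.19
  edge n 54 rms 0.29
  edge n 57 rms 0.26
  edge n 55 rms 0.23
outer bottom [[584.1 -97.3   0. ]
 [596.5 142.6   0. ]] yaw -0.0515
lapf [[619.3  -2.4  34. ]
 [625.  108.1  34. ]] yaw -0.052
lapf2 [[ 608.4 -181.2   34. ]
 [ 613.6  -99.4   34. ]] yaw -0.0632
lapl [[634.  116.7  34. ]
 [717.1 112.   34. ]] yaw -0.0569
so [[637.9 147.1  12. ]
 [734.2 141.8  12. ]] yaw -0.0555
FL [[625.51199425 117.19177578  34.        ]]
260 [ 60  63  64  67  62  64  64  61  62  60  53  46  67  70  67  65  71  73
  71  71  70  68  67  69  71  72  70  73  70  72  73  65  69  70  73 148
 156 155 155 154 152 156 154 158]
290 [141 139 136 139 136 137 139 138 139 119  67  62  67  72  70  70  71  73
  71  70  67  67  70  72  69  71  70  72  74  73  69  72  73  95 156 160
 160 157 160 158 156 161 161 160]
325 [141 142 138 141 142 142 142 143 122  63  64  66  67  66  69  64  70  67
  69  66  65  68  66  64  66  66  71  70  68  68  66  74 149 150 148 148
 149 149 147 148 148 148 149 152]
345 [134 133 133 136 135 137 133 132 102  80 121 138 142 147 149 147 147 147
 147 151 1
[... 168 characters left out ...]
8  67
  69  68  71  68  70  72  68  70  70  69  70  66  61  65  33  39  33  36
  39  58  59  61  61  80 111 136 134 135]
210 [158 160 157 158 147  95  53  45  47  58  70  65  67  70  71  72  68  69
  71  68  70  67  68  68  70  67  69  67  65  66  66  59  46  37  36  38
  41  58  61  62  64  78 118 133 137 134]
250 [154 154 154 154 154 103  50  44  41  61  72  71  71  73  70  70  69  71
  70  73  70  68  67  66  68  67  66  71  66  68  66  63  46  33  33  39
  39  57  60  62  67  79 112 131 135 135]
outer long, lap frame (want x -30) [[-29.9, -216.6], [-31.0, 23.7]]
short outer (want y 30) [[10.1, 30.5], [106.5, 30.6]]
lap front [[-0.1, -119.8], [-0.6, -9.1]] left [[7.9, -0.1], [91.1, -0.1]]
```

Both arms measure within about 1 mm of flush, and the laptop corner is at (625.5,117.2) against (626.1,118.0) at the start. The gripper is clear of everything, so I hand in.

```bash
python3 -c "
from h import *
state();r.hand_in()"
```

```text
t 15.43 tcp [502.2 105.5 234.2] F [ 0.19 -0.5  -0.1 ] w 84.6
the job is handed in; nothing more can be done
```

I handed the job in at 15.4 s, with the square lying flush on both edges and the gripper clear of everything. It was pushed along the desk only, never gripped or lifted.

- **Front edge:** I pushed the long arm flush with both open fingers, up to about 7.5 N at the wrist. That should leave about 5 N on the laptop after the square's own sliding friction. The short arm was still about 42 mm off the left side.
- **Left side:** With the fingers shut, I slid the square along the edge until it stopped. I then pressed for about 0.8 s at 6–7 N at the wrist, about 3–4 N on the laptop after friction.

**Last checks (wrist camera):**
- **Outer faces:** In the laptop's frame the long arm's outer face is at x = -29.9 to -31.0 mm (flush is -30). The short arm's is at y = 30.5 to 30.6 mm (flush is 30).
- **Laptop:** Its front left corner moved less than 1 mm, which is within the measuring error.
- **Bystanders:** I did not re-measure the mug, tin and phone at the end, but the arm never came near them at desk height.

**Disagreements:**
- **Top camera:** Its front-edge line read about 10 mm short of the wrist camera's. I took it for the wrong edge of the dark front face and went by the wrist camera and the contact forces.
- **Vertical force:** The wrist showed 2–5 N vertically during parts of the pushes, which I did not explain. A small height and tilt correction removed it only briefly.
- **Slide length:** The slide went about 6 mm further than I had predicted before contact, because the shut fingers are thinner than I assumed.

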